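Eject a hard disk from its dock and catch it

TASK

Eject the hard disk from its dock: press the plunger beside the slot with one finger while the other finger waits in front of the disk, so that the disk springs against that finger and does not shoot away. Then ease it out against that finger until its spring is spent, and take the hand away, leaving the disk lying still in the slot with about 3 cm sticking out, ready to be taken. Nothing is picked up, and the other things on the bench stay where they are.

Things in the scene. Friction and masses are not known exactly. Their poses are not given: they have to be found in the camera images.
- dock: flat dark steel dock for one 2.5-inch hard disk, 125 deep x 120 wide x 32 mm high, fixed. Origin: on the bench under the middle of the slot, in the plane of the front face. +x points into the dock: the slot opens to -x; y runs along the front (dock from y = -78 to +42 mm), z up. Slot 71.5 mm wide, 10 to 26.5 mm above the bench; thumb notch in the cover, 36 wide, 26 deep
- eject_face (a point): middle of the front face of the eject plunger, a grey bar 14 mm wide (y) and 15 mm high that stands 20 mm out of the dock's front face to the right of the slot (at y = -64 mm of the dock), its middle 17.5 mm above the bench. Same axes as the dock
- eject (a joint): how far the plunger is pressed into the dock (+x of the dock), 0 to 0.008 m, 1 to 4 N; at about 0.005 m the catch lets go of the disk. It springs back when left, but only to 4 to 5 mm in while the disk is out past the catch
- catch: steel catch, 5 (x) x 17 (y) x 11 mm, origin at its middle, that holds the disk's right front corner: it stands 4 to 9 mm out of the dock's front face, at y = -29 to -46 mm of the dock, and moves up to 10 mm to -y as the plunger is pressed
- disk: 2.5-inch hard disk, bright metal block 100 (x) x 70 (y) x 15 mm, about 150 g. Origin: middle of its underside; x along it, as the dock's. It lies in the slot 10 mm above the bench, at the start with its front end 4 mm out of the dock. Set free, a spring drives it out to -x with 7 N, falling to 5 N where the spring ends, with the disk 26 mm out. The slot is slick: unchecked, the disk shoots right out
- disk_front (a point): middle of the disk's front end face (the end that looks out of the slot); 50 mm from the disk's middle, 7.5 mm above its underside
- open_disk: bystander: an opened hard disk of the same size, lying on the bench
- flux_tin: bystander: round brass tin, 57 mm across, 19 mm high
- solder_reel: bystander: reel of solder standing on its flange, 60 mm across, 38 mm high
- driver: bystander: screwdriver lying on the bench, 160 mm long
There are look-alikes about, which are no part of the job. What is shaped like the disk but pink is not meant.

How it is judged:
On the way, in this order (a step that is already met when the one before it is completed fails the run):
1. a finger presses the eject plunger (value of joint eject above 0.002 m and contact force between the fingers and eject above 0.2 N).
2. the disk has sprung out and a finger holds it back (contact force between the fingers and disk above 0.5 N and x of disk_front in the frame of dock between -0.035 and -0.008 m), for 0.2 s.
At the end, for the whole second after the job is handed in: the disk lies still and level in the slot with its front end 22 to 42 mm out of the dock's front face; the bystanders have moved less than 15 mm (the screwdriver 20 mm) (x of disk_front in the frame of dock between -0.042 and -0.022 m and z of disk_front in the frame of dock between 0.012 and 0.023 m and linear speed of disk below 0.02 m/s and distance of each of open_disk, flux_tin, solder_reel from where it was at the start of the episode below 0.015 m and distance of driver from where it was at the start of the episode below 0.02 m); the robot touches nothing.
It fails at once if the disk slid away: its front end came more than 60 mm out (x of disk_front in the frame of dock below -0.06 m).
It fails at once if the disk was lifted or tipped (height (world z) of disk above 0.022 m or angle between disk's own z axis and vertical above 0.2 rad).
It fails at once if a bystander was pushed or lifted (distance of any of open_disk, flux_tin, solder_reel from where it was at the start of the episode above 0.02 m or distance of driver from where it was at the start of the episode above 0.03 m).
It also fails if it takes over 32 s, if anything falls off the work surface, if the arm or the gripper's body presses on something with over 40 N, if the wrist force passes 120 N, or if a joint passes its speed limit or range.

ROBOT

A 7-joint arm with a two-finger parallel gripper is mounted at the origin on the work surface. World frame = base frame: x ahead of the robot, y to its left, z up, the work surface at z = 0. Lengths are in m, angles in rad, forces in N, time in s.
With the tool pointing down it reaches from about 0.425 to 0.825 m from the base axis. Payload 3.6 kg.
Tool frame: the origin (TCP) lies where the fingers leave the gripper's body, on its centre line; the fingertips stand 73 mm ahead of it and the grasp point (between the pads) lies 54 mm ahead of it; z points along the fingers, y is the line along which they close (so a half turn about z gives the same grasp; the last joint's range is limited). The gripper opens to 85 mm and grips with 20 to 120 N. Pads are 22 mm wide; open, the fingers measure 114 mm over their backs; the gripper's body (76 mm by 85 mm) begins 54 mm behind the grasp point. The pads swing forward as they close: fully open they stand 13 mm farther back than shut.
Start: joints at [-1.302, 0.615, -0.013, 1.423, 0.008, 1.103, -0.04], TCP at [0.189, 0.622, 0.304] pointing down, gripper open.
Joint ranges: [-3.12, 3.12], [-0.3, 2.06], [-1.34, 1.32], [0.26, 2.42], [-1.36, 4.5], [0.01, 1.98], [-2.84, 2.84]. Speed limits (rad/s): [2.79, 2.79, 3.14, 3.14, 3.14, 3.14, 3.14].

INTERFACE

Orientations are given as a unit quaternion [x, y, z, w].
In Python, from station import arm, snapshot, camera_info, ticket gives the robot as it stands. Calls block until the motion is done:
- arm.movep(position, orientation): joint-space move of the TCP to a pose.
- arm.line_to(position, velocity=0.15, ori=None): straight line of the TCP; ori=None keeps the orientation; velocity is the mean speed in m/s.
- arm.move_j(angles): joint-space move.
- arm.move_gripper(opening, effort=None): opening from 0.0 (shut) to 1.0 (fully open); effort is the grip in N (None keeps the last); returns when the fingers have stopped.
- arm.pause(seconds).
- arm.ik(position, orientation): joint angles nearest the present ones, or None.
- snapshot(name): name is "scene" or "top"; returns the picture (384x512x3 uint8, blue, green, red); there is no depth.
- camera_info(name): a dict with "fx", "fy", "cx", "cy" (pixels), "R" (3x3) and "t" (3): a world point X has camera coordinates R X + t. Camera axes: x right, y down, z forward; pixel columns grow to the right and rows downward; lengths in m; the calibration is good to about 2 mm. A picture is of the moment at which its call begins. camera_info takes no time and is no camera call.
A pose or a line that the arm cannot do raises arm.MotionError and nothing moves.
- ticket.finish_job(): hands the job in; it is judged then, once.
Readings, each from a call of its own:
- arm.read_time(): time.
- arm.read_joint_positions(): joint angles.
- arm.read_dq(): joint speeds.
- arm.read_effort(): joint torques, N m.
- arm.read_tool_pos(): TCP position.
- arm.read_eef_rot(): TCP orientation.
- arm.read_ft_force(): force on the tool from outside, world axes, zero at the start.
- arm.read_wrist_torque(): the same for the moment, N m.
- arm.read_opening(): opening from 0.0 (shut) to 1.0 (fully open).
- arm.read_finger_force(): force on a finger pad.
Only numpy, scipy, OpenCV 4.12 (cv2) and the standard library are available. Lean on these libraries where they do the work, as an engineer would, in place of code of your own. Each camera call takes 0.05 s, during which the arm holds its last target. There are 200 camera calls.

## Working session

There is one attempt and no reset: what is moved stays moved. The work goes in short steps, each a Python script; the robot and the scene stay as the last script left them, time stands still between calls to the robot, and variables do not carry over. Pictures are saved under pics/ and viewed, at most 10 in all, crops included, and the job is handed in when it is done.

```bash
mkdir -p pics; ls
python3 - <<'E'
from station import arm,snapshot,camera_info
import cv2
for n in("scene","top"):
    cv2.imwrite(f"pics/{n}0.png",cv2.resize(snapshot(n),None,fx=1.5,fy=1.5,interpolation=cv2.INTER_CUBIC))
    c=camera_info(n);print(n,c)
print(arm.read_eef_rot(),arm.read_time(),arm.read_opening())
E
```

```text
pics
scene {'fx': 456.87141672035807, 'fy': 456.87141672035807, 'cx': 249.94505807118188, 'cy': 191.20149739260276, 'R': array([[ 0.60855621,  0.79327013, -0.01954089],
       [ 0.49458707, -0.39844897, -0.77241313],
       [-0.62051831,  0.46039213, -0.63481974]]), 't': array([-0.38260209, -0.23581197,  1.27593672])}
top {'fx': 422.39126943262215, 'fy': 422.39126943262215, 'cx': 249.5987847299995, 'cy': 193.05745149837, 'R': array([[-0.02027001, -0.99977331, -0.00651627],
       [-0.98708801,  0.02104778, -0.15878994],
       [ 0.1588911 ,  0.00321346, -0.98729089]]), 't': array([0.04298653, 0.61261078, 0.85865352])}
[ 1.46855604e-01  9.89157249e-01 -1.16070409e-03 -1.42494278e-04] 0.1 1.0040262436944143
```

View pics/scene0.png

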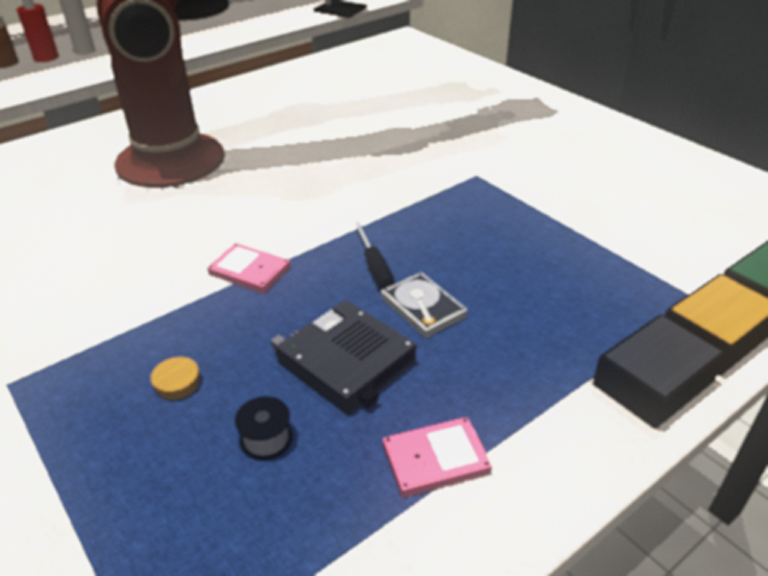

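View pics/top0.png

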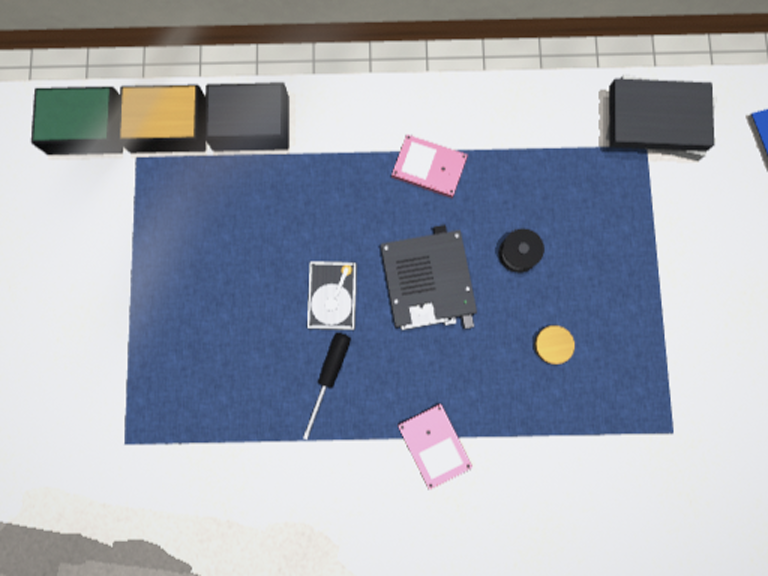

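The top view shows the dock at about (430,280) in the 1.5x picture. Its slot opens towards the robot, the plunger is at (467,321), and the front face is tilted by roughly 10°. No bystander is near the place where the fingers go. Next I'll look at enlarged crops.

Run:
```python
from station import snapshot
import cv2
t=snapshot("top")[145:230,245:330]; s=snapshot("scene")[195:280,175:285]
cv2.imwrite("pics/top1.png",cv2.resize(t,None,fx=7,fy=7,interpolation=cv2.INTER_CUBIC))
cv2.imwrite("pics/scene1.png",cv2.resize(s,None,fx=7,fy=7,interpolation=cv2.INTER_CUBIC))
```

```text
(no output)
```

View pics/top1.png

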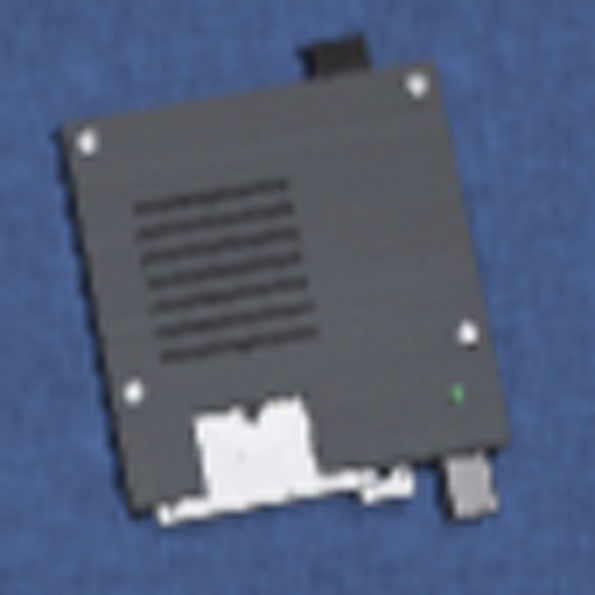

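View pics/scene1.png

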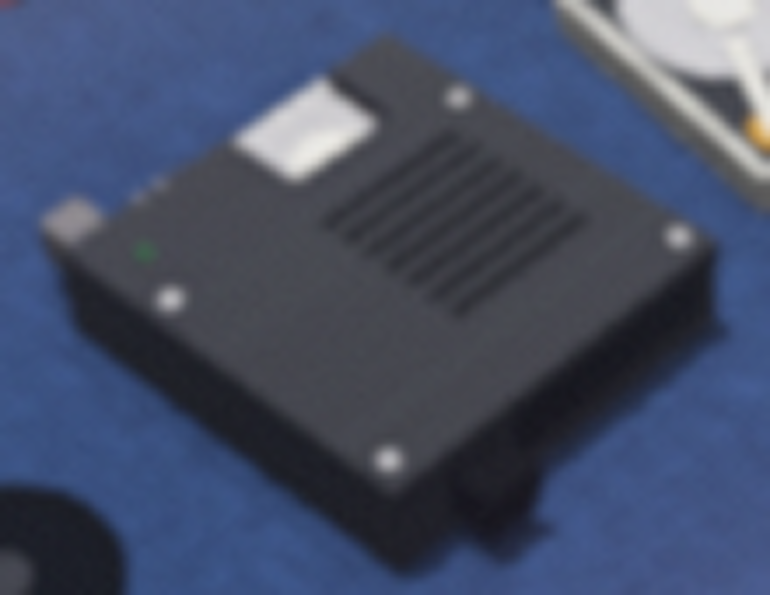

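In the top crop the dock's lid corners are at (66,122), (436,62), (507,443) and (135,515), and the plunger end is at about (472,515). In the scene crop the same corners are at (715,245), (398,490), (68,255) and (388,38). I'll fit the dock pose from these.

```bash
cat > h.py <<'E'
import numpy as np
from station import arm,snapshot,camera_info
from scipy.spatial.transform import Rotation as Ro
def cast(n,uv,z):
    c=camera_info(n); d=c["R"].T@np.array([(uv[0]-c["cx"])/c["fx"],(uv[1]-c["cy"])/c["fy"],1]); o=-c["R"].T@c["t"]
    return (o+d*(z-o[2])/d[2])[:2]
def fit(P,Q): # rigid 2d Q=R P+t
    p,q=P.mean(0),Q.mean(0); A=P-p;B=Q-q
    th=np.arctan2((A[:,0]*B[:,1]-A[:,1]*B[:,0]).sum(),(A*B).sum())
    R=np.array([[np.cos(th),-np.sin(th)],[np.sin(th),np.cos(th)]]); return th,q-R@p,Q-P@R.T-(q-R@p)
E
python3 - <<'E'
from h import *
P=np.array([[.125,.042],[.125,-.078],[0,-.078],[0,.042]])
T=np.array([[66,122],[436,62],[507,443],[135,515]])/7+[245,145]-.43
S=np.array([[715,245],[398,490],[68,255],[388,38]])/7+[175,195]-.43
for n,U in(("top",T),("scene",S)):
    th,o,r=fit(P,np.array([cast(n,u,.032) for u in U])); print(n,th,o,(r*1e3).round(1))
    if n=="top":
        R=np.array([[np.cos(th),-np.sin(th)],[np.sin(th),np.cos(th)]])
        q=cast(n,np.array([472,518])/7+[245,145]-.43,.022); print((R.T@(q-o)))
E
```

```text
top 0.1494801589889119 [ 0.56775344 -0.04018187] [[ 0.5 -0.8]
 [-0.4  0. ]
 [ 1.   1.7]
 [-1.1 -0.9]]
[-0.019105 -0.062863]
scene 0.15605464281933207 [ 0.56846327 -0.03943855] [[-0.3 -1.9]
 [-2.   1.9]
 [ 1.2  0.8]
 [ 1.1 -0.8]]
```

```bash
cat >> h.py <<'E'
th=.152; o=np.array([.568,-.040]); Rd=np.array([[np.cos(th),-np.sin(th)],[np.sin(th),np.cos(th)]])
def W(x,y,z): return [*(o+Rd@[x,y]),z]
def D():
    p=arm.read_tool_pos(); return np.round([*(Rd.T@(np.array(p[:2])-o)),p[2]],4)
def F():
    f=np.array(arm.read_ft_force()); return np.round([*(Rd.T@f[:2]),f[2]],2)
def ori(flip): # tool x = -/+ dock x, z down
    x=np.array([*Rd[:,0],0])*(-1 if flip else 1); z=np.array([0,0,-1.])
    return Ro.from_matrix(np.c_[x,np.cross(z,x),z]).as_quat()
E
python3 - <<'E'
from h import *
import cv2
for f in (1,0):
    j=arm.ik(W(-.06,-.027,.2),ori(f)); print(f,j)
    j2=arm.ik(W(-.06,-.027,.08),ori(f)); print(f,j2)
    if j is not None and j2 is not None: break
arm.movep(W(-.06,-.027,.2),ori(f)); arm.move_gripper(.7)
arm.line_to(W(-.06,-.027,.079))
print(D(),F(),arm.read_opening(),arm.read_time(),f)
a=snapshot("top")[145:245,235:335]; b=snapshot("scene")[175:275,155:285]
cv2.imwrite("pics/c.png",np.hstack([cv2.resize(a,(340,340)),cv2.resize(b,(442,340))]))
E
```

```text
1 [ 0.08077611  0.54854459  0.03524755  1.92420948 -0.0296209   0.66932848
  1.85688447]
1 [ 0.19163259  0.75515793 -0.13314104  1.99529467  0.23280362  0.40539305
  1.60267908]
[-0.0595 -0.0272  0.0797] [-0.22  0.51  0.3 ] 0.7014922240393973 4.275 1
```

View pics/c.png

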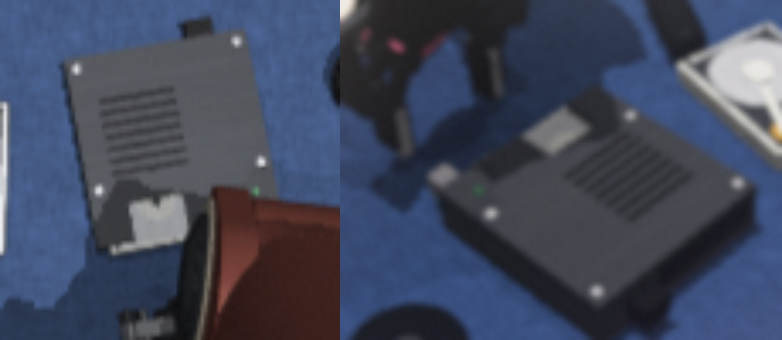

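The fingers hang in front of the dock: in the scene half their tips are at about (403,155) and (495,95), and the plunger is at (443,178). I'll check these in dock coordinates.

Run:
```python
from h import *
for u,v in((403,155),(495,95),(443,178)):
  for z in(.006,.012,.02): print(u,z,(Rd.T@(cast("scene",((u-340)/3.4+155,v/3.4+175),z)-o)).round(4))
```

```text
403 0.006 [-0.0589 -0.0572]
403 0.012 [-0.0532 -0.0608]
403 0.02 [-0.0458 -0.0655]
495 0.006 [-0.0594  0.0144]
495 0.012 [-0.0538  0.0102]
495 0.02 [-0.0463  0.0045]
443 0.006 [-0.0269 -0.0538]
443 0.012 [-0.0216 -0.0574]
443 0.02 [-0.0145 -0.0622]
```

Run:
```python
from h import *
arm.line_to(W(-.06,-.027,.074),.05); print(D(),F())
arm.line_to(W(-.036,-.027,.074),.06); f0=F(); print(D(),f0)
x=-.036
while x<-.019:
    x+=.001; arm.line_to(W(x,-.027,.074),.02)
    f=F()-f0; print(round(x,4),D()[0],f)
    if f[0]<-5.5: break
arm.pause(.3); print(D(),F()-f0,arm.read_time())
```

```text
[-0.0601 -0.027   0.0741] [-0.31 -0.04 -0.02]
[-0.036  -0.0269  0.0739] [-0.23  0.17  0.19]
-0.035 -0.0352 [-0.25 -0.15 -1.06]
-0.034 -0.0339 [-0.42  0.03 -0.53]
-0.033 -0.0329 [ 0.66  0.17 -0.18]
-0.032 -0.0319 [ 0.82 -0.57 -0.21]
-0.031 -0.0309 [ 0.42 -0.7  -0.55]
-0.03 -0.0304 [-0.37 -0.19  0.08]
-0.029 -0.0298 [-3.64 -0.63  0.74]
-0.028 -0.0283 [-2.5  -0.47  0.45]
-0.027 -0.0271 [-3.15  0.2   0.35]
-0.026 -0.027 [-10.62   0.56   3.66]
[-0.0275 -0.0267  0.0737] [-4.8   0.18  0.83] 7.975
```

Run:
```python
from h import *
import cv2
a=snapshot("top")[145:245,235:335]; b=snapshot("scene")[175:275,155:285]
cv2.imwrite("pics/d.png",np.hstack([cv2.resize(a,(340,340)),cv2.resize(b,(442,340))]))
print(D(),F(),arm.read_wrist_torque())
```

```text
[-0.0275 -0.0267  0.0737] [-5.04 -0.23  1.28] [-0.07472329  1.00107096  0.13465122]
```

View pics/d.png

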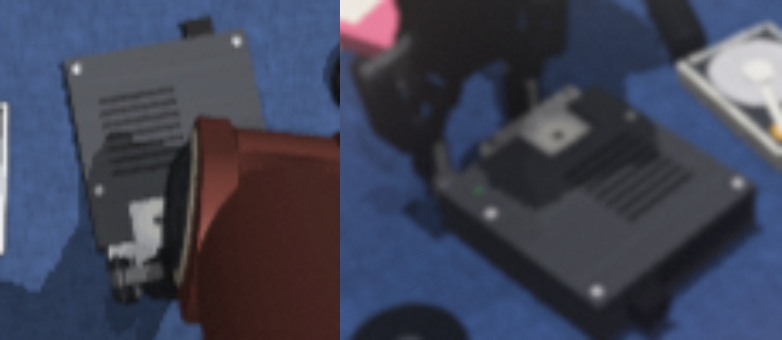

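The scene view shows the disk has sprung out: its label has moved forward and its screw hole now shows. It is pressing on the finger with about 5 N. Now I'll ease it out.

Run:
```python
from h import *
x=-.0275
for i in range(10):
    x-=.0015; arm.line_to(W(x,-.027,.074),.008); print(round(x,4),D()[0],F(),arm.read_time())
arm.pause(.3); print(D(),F(),arm.read_wrist_torque())
```

```text
-0.029 -0.0301 [-5.52 -0.9   0.63] 8.6
-0.0305 -0.0315 [-4.63  0.51  1.31] 8.9333
-0.032 -0.0329 [-6.06 -0.49 -0.41] 9.2667
-0.0335 -0.0341 [-6.01  1.07 -0.58] 9.6
-0.035 -0.0354 [-4.78  0.9  -0.16] 9.9333
-0.0365 -0.0367 [-5.98  0.9  -0.96] 10.2667
-0.038 -0.0373 [-3.09  1.2  -1.65] 10.6
-0.0395 -0.0378 [-0.06 -0.71  1.02] 10.9333
-0.041 -0.0408 [-0.07 -1.01 -0.8 ] 11.2667
-0.0425 -0.0426 [ 0.52  0.61 -0.07] 11.6
[-0.0425 -0.027   0.074 ] [ 0.14 -0.03  0.24] [ 0.02154527  0.00067831 -0.05967025]
```

Run:
```python
from h import *
import cv2
arm.line_to(W(-.075,-.027,.074),.02); arm.line_to(W(-.08,-.027,.22),.1)
arm.movep(W(-.13,.15,.25),ori(1)); print(arm.read_time(),F())
a=snapshot("top")[145:245,235:335]; b=snapshot("scene")[175:275,155:285]
cv2.imwrite("pics/e.png",np.hstack([cv2.resize(a,(340,340)),cv2.resize(b,(442,340))]))
```

```text
16.0583 [ 0.79 -0.18  0.51]
```

View pics/e.png

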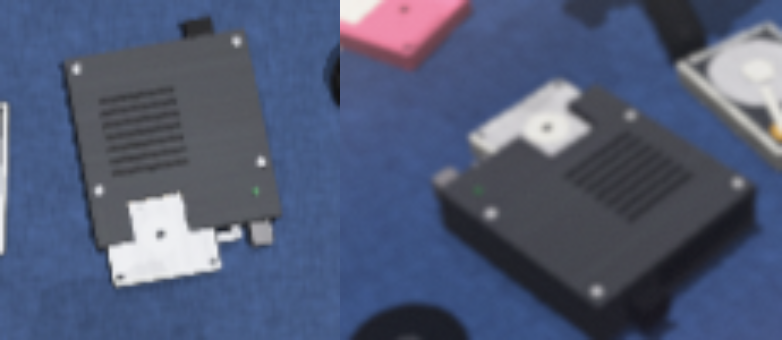

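The disk lies straight in the slot. In the top half its front edge runs from (115,285) to (220,267). I'll check how far it sticks out, then hand in.

Run:
```python
from h import *
from station import ticket
x=[(Rd.T@(cast("top",(u/3.4+235,v/3.4+145),.02)-o))[0] for u,v in((115,285),(220,267))]
print(x)
if -.040<np.mean(x)<-.024: print(ticket.finish_job())
```

```text
[np.float64(-0.025230219182549005), np.float64(-0.025453957903451355)]
the job is handed in; nothing more can be done
None
```

The job is handed in: the disk was ejected against the finger and eased out until its spring was spent, and it lies in the slot about 25 mm out by my measurement (22 to 42 mm allowed), with the hand clear; the judge's result was not shown.

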